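# Clear the sewing pile to its places

### The job

The sewing things have been piled on one another on the worktop. Take the pile apart from the top down, one thing at a time, and set each straight on its own place: the pink row counter in the green bowl, then the beeswax cake flat in the middle of the round cork coaster, then the cream pot upright in the middle of the white saucer, and last the needle tin flat inside the small wooden tray. Do not disturb the two thread spools that stand nearby.

Things in the scene. Friction and masses are not known exactly. Their poses are not given: they have to be found in the camera images.
- needle_tin: Bottom of the pile: oblong needle tin with rounded corners, off-white body and teal lid (fixed shut), 63 (x) x 105 (y) x 28 mm high (at the widest, its lid rim; the solid body to grip is about 60 x 100), about 150 g, loose. Origin: centre of the underside. Own y is its long axis, z up.
- cream_pot: Second in the pile, lying on the tin: round pot of hand cream, cream-white lid (fixed) with red bands, 63 mm diameter, 34 mm high, about 75 g, loose. Origin: centre of the underside, z up.
- wax: Third in the pile, lying on the pot's flat lid: round flat amber cake of beeswax, 44 mm diameter, 14 mm thick, about 30 g, loose. Origin: centre of the underside, z up.
- counter: Top of the pile, standing on the wax: small pink rounded knitting row counter with a pale knob on top, 27 (x) x 34 (y) mm and 31 mm high with the knob, loose. Origin: centre of the underside, z up.
- tray: Place of the needle tin: shallow oblong tray of light wood with a grey felt floor, fixed to the worktop. Outside 94 (x) x 136 (y) mm, rim 12 mm high, walls 5 mm, inside 84 x 126 mm, floor 5 mm above the worktop. Origin: centre of the underside, on the worktop; own y is its long axis.
- saucer: Place of the cream pot: round white saucer, 156 mm diameter over its rim (13 mm high), flat middle of 74 mm diameter 5 mm above the worktop, fixed. Origin: centre of the underside, on the worktop.
- coaster: Place of the wax: round flat cork coaster, 76 mm diameter, 6 mm thick, fixed to the worktop. Origin: centre of the underside.
- bowl: Place of the row counter: round grey-green bowl, 114 mm diameter at the rim, 40 mm high, inner floor 11 mm above the worktop and about 50 mm wide, from which the sides rise sloping outward; fixed. Origin: centre of the underside, on the worktop.
- cream_spool: Bystander, not to be disturbed: wooden spool of off-white thread, standing loose, 42 mm diameter, 60 mm high, 40 g. Origin: centre of the underside.
- teal_spool: Bystander, not to be disturbed: wooden spool of teal thread standing loose at the back of the worktop, 37 mm diameter, 50 mm high, 40 g. Origin: centre of the underside.

How it is judged:
On the way, in this order (a step that is already met when the one before it is completed fails the run):
1. the pink row counter lies released in the green bowl (horizontal distance between counter and bowl below 0.04 m and z of counter in the frame of bowl between 0 and 0.04 m and linear speed of counter below 0.02 m/s and angular speed of counter below 0.3 rad/s and contact force between counter and the fingers below 0.1 N), for 0.2 s.
2. then the beeswax cake lies released on the cork coaster (horizontal distance between wax and coaster below 0.016 m and z of wax in the frame of coaster between 0.003 and 0.009 m and linear speed of wax below 0.02 m/s and angular speed of wax below 0.3 rad/s and angle between wax's own z axis and vertical below 0.1 rad and contact force between wax and the fingers below 0.1 N), for 0.2 s.
3. then the cream pot stands released on the white saucer (horizontal distance between cream_pot and saucer below 0.016 m and z of cream_pot in the frame of saucer between 0.002 and 0.009 m and linear speed of cream_pot below 0.02 m/s and angular speed of cream_pot below 0.3 rad/s and angle between cream_pot's own z axis and vertical below 0.1 rad and contact force between cream_pot and the fingers below 0.1 N), for 0.2 s.
4. then the needle tin lies released in the wooden tray (horizontal distance between needle_tin and tray below 0.02 m and z of needle_tin in the frame of tray between 0.002 and 0.009 m and linear speed of needle_tin below 0.02 m/s and angular speed of needle_tin below 0.3 rad/s and angle between needle_tin's own z axis and vertical below 0.08 rad and contact force between needle_tin and the fingers below 0.1 N), for 0.2 s.
At the end, for the whole second after the job is handed in: All released and at rest: counter in the bowl (underside within 40 mm of its axis, under 40 mm up); wax flat on the coaster and pot upright on the saucer (each within 16 mm of centre, tilt under 0.1 rad); needle tin on the tray floor (within 20 mm, tilt under 0.08 rad) (horizontal distance between counter and bowl below 0.04 m and z of counter in the frame of bowl between 0 and 0.04 m and linear speed of each of counter, wax, cream_pot, needle_tin below 0.02 m/s and angular speed of each of counter, wax, cream_pot, needle_tin below 0.3 rad/s and horizontal distance between wax and coaster below 0.016 m and z of wax in the frame of coaster between 0.003 and 0.009 m and angle between each of wax, cream_pot's own z axis and vertical below 0.1 rad and horizontal distance between cream_pot and saucer below 0.016 m and z of cream_pot in the frame of saucer between 0.002 and 0.009 m and horizontal distance between needle_tin and tray below 0.02 m and z of needle_tin in the frame of tray between 0.002 and 0.009 m and angle between needle_tin's own z axis and vertical below 0.08 rad); the robot touches nothing.
It fails at once if the off-white thread spool is displaced by more than 25 mm or knocked over (distance of cream_spool from where it was at the start of the episode above 0.025 m or angle between cream_spool's own z axis and vertical above 0.5 rad).
It fails at once if the teal thread spool is displaced by more than 25 mm or knocked over (distance of teal_spool from where it was at the start of the episode above 0.025 m or angle between teal_spool's own z axis and vertical above 0.5 rad).
It also fails if it takes over 128 s, if anything falls off the work surface, if the arm or the gripper's body presses on something with over 40 N, if the wrist force passes 120 N, or if a joint passes its speed limit or range.

### The arm

A 7-joint arm with a two-finger parallel gripper is mounted at the origin on a cart in front of the work surface, level with it; the furniture and walls round the work are solid. World frame = base frame: x ahead of the robot, y to its left, z up, the work surface at z = 0. Lengths are in m, angles in rad, forces in N, time in s.
With the tool pointing down it reaches from about 0.425 to 0.925 m from the base axis. Payload 6.8 kg.
Tool frame: the origin (TCP) lies midway between the tips of the shut fingers; the grasp point (between the pads) lies r.grasp_offset behind it (r.grasp_offset is the distance from the TCP to the grasp point, in m); z points along the fingers, x is the direction in which the jaws open and shut, and the axes are right-handed (so a half turn about z gives the same grasp; the last joint's range is limited). The gripper opens to 88 mm and grips with 3 to 60 N. Pads are 20 mm wide; open, the fingers measure 115 mm over their backs; the gripper's body (75 mm by 178 mm) begins 61 mm behind the grasp point.
Start: joints at [-1.453, 0.477, 0.022, 1.555, -0.011, 1.109, -0.083], TCP at [0.151, 0.658, 0.223] pointing down, gripper open.
Joint ranges: [-2.96, 2.96], [-0.34, 2.1], [-1.41, 1.46], [0.24, 2.44], [-1.37, 4.51], [0.17, 1.92], [-2.96, 2.96]. Speed limits (rad/s): [2.39, 2.39, 3.14, 3.14, 3.14, 3.14, 3.14].

### API

Orientations are given as a unit quaternion [w, x, y, z].
In Python, from station import r gives the robot as it stands.
- The arm moves only by the tool servo_tool, never from a script. Its arguments are lists of equal length, an entry for each row: "delta_pos": the shift along the tool's x, y, z in m, a list of three; "yaw": the turn about the tool's z in degrees; "gripper": the finger opening in m, from 0 to 0.0878. A call has 1 to 12 rows; each row is the pose to reach, as a shift and turn from the pose commanded when the call began, along the tool's axes at that moment; what a row does not reach only later rows make up. A row lasts 1/12 s, in which the tool goes at most 41.7 mm and 7.16 degrees, less where a joint would pass 70% of its speed; a pose out of reach is approached as far as the arm can. A call with a gripper value outside its range is refused whole. The fingers move at their own pace and stop on an object; the grip force is fixed at half the most. Time passes only in rows, so rows that repeat a pose let the fingers close. It gives the time, the measured TCP pose, the force and the opening at its end, in the units of the state.
- r.state(): the state, without advancing time (a new reading comes with each control period).
- r.snapshot(name): name is "scene" or "top" or "wrist"; returns a dict with "pixels" (480x640x3 uint8, red, green, blue), "K" (3x3 intrinsics, pixels), "R" (3x3) and "t" (3): a world point X has camera coordinates R X + t. Camera axes: x right, y down, z forward; pixel columns grow to the right and rows downward; lengths in m; the calibration is good to about 2 mm. The wrist camera is an equidistant fisheye: a pixel r from the principal point sees the ray r / f radians off the axis. A picture is of the moment at which its call begins. There is no depth.
- r.hand_in(): hands the job in, once; it reports no verdict.
The state is a dict: "time_s": time; "joint_pos": joint angles; "qd": joint speeds; "joint_torque": joint torques, N m; "eef_pos": TCP position; "ee_rot": TCP orientation; "wrist_force": force on the tool from outside, world axes, zero at the start; "torque": the same for the moment, N m; "finger_gap": finger opening in m.
Only numpy, scipy, OpenCV 4.12 (cv2) and the standard library are available. Lean on these libraries where they do the work, as an engineer would, in place of code of your own. Each camera call takes 0.05 s, during which the arm holds its last target. There are 200 camera calls.

## Working session

There is one attempt and no reset: what is moved stays moved. The work goes in short steps, Python scripts to look and compute and a tool call to move; the robot and the scene stay as the last step left them, time stands still between calls to the robot, and variables do not carry over. Pictures are saved under pics/ and viewed, about 12 in all and at most 16, crops included, and the job is handed in when it is done.

Besides the shell and the picture viewer there is one more tool, called after ">>>" as name([rows], argument=value, ...), one row to a line, values as JSON. servo_tool: Moves the arm, as the interface text tells. Its arguments: {"type":"object","properties":{"delta_pos":{"type":"array","items":{"type":"array","items":{"type":"number"}}},"yaw":{"type":"array","items":{"type":"number"}},"gripper":{"type":"array","items":{"type":"number"}}},"required":["delta_pos","yaw","gripper"]}

```bash
mkdir -p pics; ls; python3 - <<'E'
from station import r
import cv2,numpy as np
s=r.state();print({k:np.round(v,3).tolist() for k,v in s.items()}, r.grasp_offset)
for n in("scene","top"):
    d=r.snapshot(n);cv2.imwrite(f"pics/{n}0.png",d["pixels"][:,:,::-1]);np.savez(f"{n}0.npz",**d)
    print(n,np.round(d["K"],1).tolist(),np.round(d["R"],3).tolist(),np.round(d["t"],3).tolist(),np.round(-d["R"].T@d["t"],3))
E
```

```text
pics
{'time_s': 0.0, 'joint_pos': [-1.453, 0.478, 0.022, 1.556, -0.011, 1.109, -0.083], 'qd': [-0.0, -0.001, -0.001, 0.0, -0.001, 0.001, -0.001], 'joint_torque': [0.0, -58.285, 1.535, -27.261, -0.054, 0.017, 0.0], 'eef_pos': [0.151, 0.657, 0.222], 'ee_rot': [0.001, 0.782, 0.623, -0.001], 'wrist_force': [-0.325, 0.312, 0.461], 'torque': [0.001, -0.027, 0.002], 'finger_gap': 0.088} 0.0187
scene [[450.1, 0.0, 322.4], [0.0, 450.1, 240.8], [0.0, 0.0, 1.0]] [[0.788, -0.616, -0.009], [-0.422, -0.529, -0.736], [0.449, 0.584, -0.677]] [-0.5, 0.281, 0.666] [ 0.213 -0.548  0.653]
top [[610.1, 0.0, 319.1], [0.0, 610.1, 248.0], [0.0, 0.0, 1.0]] [[-0.003, -1.0, 0.008], [-0.988, 0.002, -0.153], [0.153, -0.008, -0.988]] [-0.045, 0.599, 1.263] [ 0.399 -0.035  1.34 ]
```

View pics/top0.png

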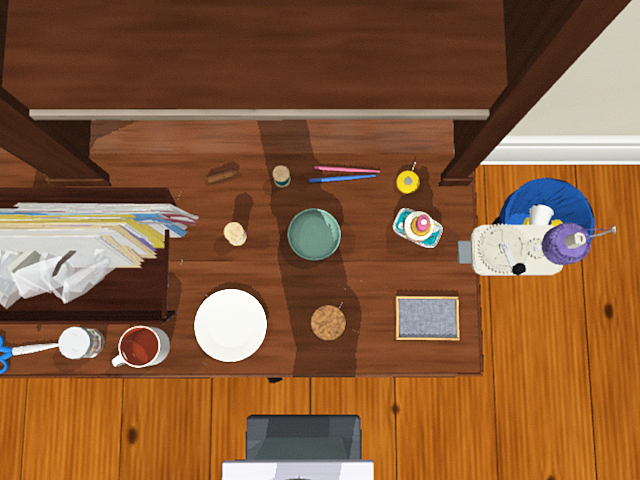

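View pics/scene0.png

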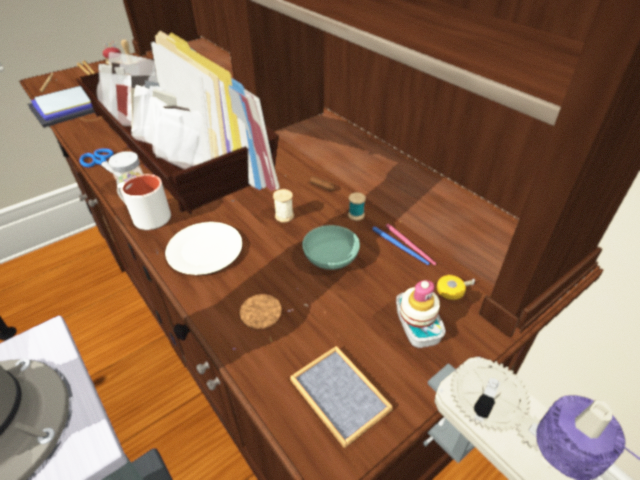

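Top view: tray (428,318), coaster (328,322), saucer (230,325), bowl (314,233), pile (418,228), spools at (281,176) and (235,233). The scene view shows the same, with the counter at about (425,291). Now I'll measure by colour masks.

```bash
cat > h.py <<'E'
import numpy as np,cv2
def ray(d,uv):
    v=np.linalg.solve(d["K"],np.array([uv[0],uv[1],1.]));return -d["R"].T@d["t"],d["R"].T@v
def onplane(d,uv,z):
    c,v=ray(d,uv);return c+v*(z-c[2])/v[2]
def blob(d,lo,hi,box=None,hull=False):
    """largest HSV blob in box (u0,v0,u1,v1): contour"""
    m=cv2.inRange(cv2.cvtColor(d["pixels"],cv2.COLOR_RGB2HSV),lo,hi)
    if box: k=np.zeros_like(m);k[box[1]:box[3],box[0]:box[2]]=255;m&=k
    c,_=cv2.findContours(m,cv2.RETR_EXTERNAL,cv2.CHAIN_APPROX_NONE)
    return max(c,key=cv2.contourArea)
def world(d,c,z): return np.array([onplane(d,p,z)[:2] for p in c.reshape(-1,2)],np.float32)
def circ(w): return [np.round(q,4) for q in cv2.minEnclosingCircle(w)]
E
python3 - <<'E'
from h import *
T=dict(np.load("top0.npz"));S=dict(np.load("scene0.npz"))
tasks=dict(saucer=((0,0,150),(179,60,255),.013,(185,280,275,370),(155,215,255,285)),
 coaster=((5,60,90),(25,200,255),.006,(305,300,352,345),(232,287,290,335)),
 bowl=((60,40,40),(95,255,255),.040,(280,200,348,268),(295,222,365,275)),
 counter=((150,80,120),(179,255,255),.02,(385,195,450,255),(395,265,445,310)),
 wax=((12,120,120),(28,255,255),.045+.022,(385,200,450,255),(395,270,445,315)),
 teal=((75,60,40),(100,255,255),.014,(385,195,450,255),(395,295,450,350)))
for n,(lo,hi,z,bt,bs) in tasks.items():
    for d,b,l in((T,bt,"top"),(S,bs,"scn")):
        c=blob(d,lo,hi,b)
        if n in("counter","wax"): print(n,l,cv2.contourArea(c),"px",np.round(cv2.minEnclosingCircle(c),1) if 0 else cv2.minAreaRect(c))
        elif n=="teal": 
            w=world(d,c,.028);print(n,l,cv2.minAreaRect(w))
        else: print(n,l,cv2.contourArea(c),circ(world(d,c,z)))
for d,b,l in((T,(390,290,466,347),"top"),(S,(285,340,400,445),"scn")):
    c=blob(d,(8,60,150),(28,200,255),b);print("tray",l,cv2.minAreaRect(world(d,c,.012)))
# rack corner, shelf
for uv in((168,320),(172,232),(0,320),(483,372)): print(uv,onplane(T,uv,0).round(3))
import cv2
a=cv2.resize(T["pixels"][195:260,380:460],None,fx=5,fy=5,interpolation=3)
b=cv2.resize(S["pixels"][265:355,380:480],None,fx=4,fy=4,interpolation=3)
o=np.zeros((360,800,3),np.uint8);o[:325,:400]=a;o[:360,400:]=b
cv2.imwrite("pics/crop.png",o[:,:,::-1])
E
```

```text
saucer top 4076.5 [array([0.437, 0.146]), np.float64(0.0785)]
saucer scn 3051.0 [array([0.4348, 0.145 ]), np.float64(0.0801)]
coaster top 1279.5 [array([ 0.4429, -0.0672]), np.float64(0.0677)]
coaster scn 2629.0 [array([ 0.4383, -0.0632]), np.float64(0.0795)]
bowl top 2079.5 [array([ 0.6302, -0.0346]), np.float64(0.0578)]
bowl scn 1773.0 [array([ 0.6234, -0.0411]), np.float64(0.0612)]
counter top 145.0 px ((422.0, 223.0), (16.0, 12.0), 90.0)
counter scn 194.5 px ((424.0, 290.5), (19.0, 18.0), 90.0)
wax top 103.0 px ((419.5550842285156, 227.1835174560547), (19.302635192871094, 15.509839057922363), 28.300758361816406)
wax scn 202.5 px ((420.5790710449219, 302.0997619628906), (24.482255935668945, 15.676787376403809), 14.743562698364258)
teal top ((0.6613991856575012, -0.22891056537628174), (0.022033732384443283, 0.05126452445983887), 68.18978118896484)
teal scn ((0.6182184219360352, -0.29362741112709045), (0.01947108283638954, 0.04888114333152771), 34.81298828125)
tray top ((0.45128464698791504, -0.280689537525177), (0.13631321489810944, 0.09505069255828857), 88.77960968017578)
tray scn ((0.4480963945388794, -0.2660715579986572), (0.17300505936145782, 0.10140038281679153), 89.06669616699219)
(168, 320) [0.448 0.283 0.   ]
(172, 232) [0.643 0.281 0.   ]
(0, 320) [0.449 0.647 0.   ]
(483, 372) [ 0.334 -0.4    0.   ]
```

View pics/crop.png

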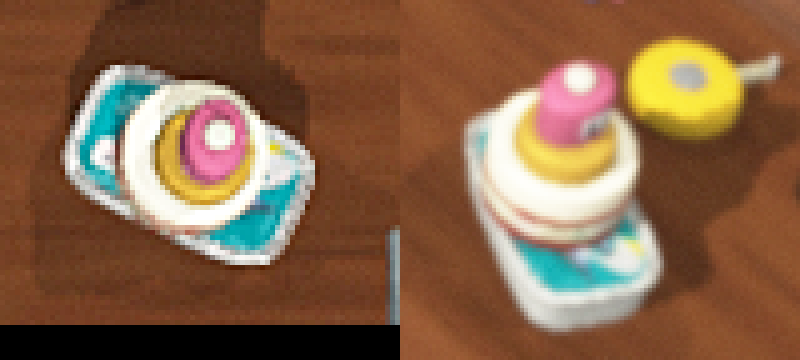

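The crop shows the pile clearly: tin centre at about (418,228) in the top view, with its long axis about 25° off world y, and the counter upright on the wax. I'll check the shelf and post for clearance and refine a few positions.

```bash
python3 - <<'E'
from h import *
T=dict(np.load("top0.npz"));S=dict(np.load("scene0.npz"))
def tri(a,b):
    c1,v1=ray(T,a);c2,v2=ray(S,b);A=np.c_[v1,-v2];s=np.linalg.lstsq(A,c2-c1,rcond=None)[0]
    p,q=c1+v1*s[0],c2+v2*s[1];return ((p+q)/2).round(3),round(float(np.linalg.norm(p-q)),4)
print("knob",tri((423,222),(424.5,284.5)))
print("coaster",[onplane(T,(328,322.5),.006).round(4),onplane(S,(260.5,310.5),.006).round(4)])
# shelf edge line x=xs,z=zs
c1,v1=ray(T,(300,115)); c2,v2=ray(S,(405,52))
s=np.linalg.solve(np.array([[v1[0],-v2[0]],[v1[2],-v2[2]]]),(c2-c1)[[0,2]]);print("shelf",c1+v1*s[0],c2+v2*s[1])
for uv in((441,183),(478,184)):print("post base",onplane(T,uv,0).round(3))
print("post base scn",onplane(S,(518,328),0).round(3),onplane(S,(480,285),0).round(3))
P=np.array([(90,62),(70,175),(285,265),(318,155)])/5.+[380,195]
w=world(T,P,.026);print("tin",cv2.minAreaRect(w))
for n,(a,b) in dict(cream=((234,232),(283,194)),teal=((281,171),(357,196)),tape=((407,181),(451,285)),pile_wax=((419.5,227),(421,300)),letters=((197,217),(253,92)),mug=((141,345),(146,188))).items():print(n,tri(a,b))
# bowl rim full contour via low-sat exclusion
for d,b,l in((T,(280,200,348,268),"top"),(S,(295,220,365,275),"scn")):
    c=blob(d,(55,25,30),(100,255,255),b);x=cv2.fitEllipse(cv2.convexHull(c));print("bowl",l,x,onplane(d,x[0],.04).round(4))
E
```

```text
knob (array([ 0.643, -0.26 ,  0.103]), 0.0009)
coaster [array([ 0.4412, -0.0654,  0.006 ]), array([ 0.4389, -0.0671,  0.006 ])]
shelf [ 0.76573691 -0.01295827  0.38799632] [ 0.76573691 -0.05137429  0.38799632]
post base [ 0.754 -0.323  0.   ]
post base [ 0.752 -0.407  0.   ]
post base scn [ 0.776 -0.378  0.   ] [ 0.806 -0.273  0.   ]
tin ((0.6465812921524048, -0.26212525367736816), (0.11182986944913864, 0.05123557522892952), 67.10784912109375)
cream (array([0.631, 0.135, 0.062]), 0.0)
teal (array([0.765, 0.038, 0.051]), 0.0056)
tape (array([ 0.755, -0.244,  0.01 ]), 0.0019)
pile_wax (array([ 0.641, -0.26 ,  0.066]), 0.0016)
letters (array([0.612, 0.172, 0.288]), 0.0095)
mug (array([0.396, 0.316, 0.082]), 0.0036)
bowl top ((313.78875732421875, 233.95159912109375), (51.56081008911133, 53.26444625854492), 95.01500701904297) [ 0.6304 -0.0349  0.04  ]
bowl scn ((330.7760314941406, 246.56199645996094), (42.653602600097656, 55.71446990966797), 90.62103271484375) [ 0.6225 -0.0428  0.04  ]
```

>>> servo_tool([
  [0, 0, -0.03],
  [0, 0, -0.06],
  [0, 0, -0.08],
], yaw=[0, 0, 0], gripper=[0.05, 0.05, 0.05])

```text
time_s: 0.35
eef_pos: [0.1513, 0.6582, 0.3047]
ee_rot: [-0.0, 0.782, 0.623, 0.0]
wrist_force: [0.7, 1.5, 0.4]
finger_gap: 0.0713
```

>>> servo_tool([
  [-0.02, 0.028, 0],
  [-0.04, 0.056, 0],
  [-0.06, 0.084, 0],
  [-0.08, 0.112, 0],
  [-0.1, 0.14, 0],
  [-0.12, 0.168, 0],
  [-0.14, 0.196, 0],
  [-0.16, 0.224, 0],
  [-0.18, 0.252, 0],
  [-0.2, 0.28, 0],
  [-0.2, 0.28, 0],
], yaw=[3.5, 7, 10.5, 14, 17.5, 21, 24.5, 28, 31.5, 35, 35], gripper=[0.05, 0.05, 0.05, 0.05, 0.05, 0.05, 0.05, 0.05, 0.05, 0.05, 0.05])

```text
time_s: 1.27
eef_pos: [0.3847, 0.3936, 0.3028]
ee_rot: [0.002, 0.936, 0.353, 0.001]
wrist_force: [0.5, 0.4, -0.9]
finger_gap: 0.0499
```

```bash
cat >> h.py <<'E'
def phi(s): # world angle of tool x, rad
    w,x,y,z=s["ee_rot"];return np.arctan2(2*(x*y+w*z),1-2*(y*y+z*z))
def rel(s,tgt): # world target -> tool shift
    d=np.array(tgt)-s["eef_pos"];f=phi(s);c,n=np.cos(f),np.sin(f)
    return np.round([d[0]*c+d[1]*n,d[0]*n-d[1]*c,-d[2]],4)
E
cat > g.py <<'E'
import sys;from station import r;from h import *
s=r.state();print("t",s["time_s"],"pos",np.round(s["eef_pos"],4),"phi",np.degrees(phi(s)).round(2),"j7",round(s["joint_pos"][6],2),"F",np.round(s["wrist_force"],1),"gap",round(s["finger_gap"],4))
for a in sys.argv[1:]: print(a,rel(s,[float(q) for q in a.split(",")]))
E
python3 g.py .46,.05,.305
```

```text
t 1.2667 pos [0.3847 0.3936 0.3028] phi 41.29 j7 -0.14 F [ 0.5  0.4 -0.9] gap 0.0499
.46,.05,.305 [-0.1701  0.3078 -0.0022]
```

>>> servo_tool([
  [-0.017, 0.031, 0],
  [-0.034, 0.062, 0],
  [-0.051, 0.093, 0],
  [-0.068, 0.124, 0],
  [-0.085, 0.155, 0],
  [-0.102, 0.186, 0],
  [-0.119, 0.217, 0],
  [-0.136, 0.248, 0],
  [-0.153, 0.279, 0],
  [-0.17, 0.308, 0],
  [-0.17, 0.308, 0],
], yaw=[4, 8, 12, 16, 20, 24, 28, 32, 36, 40, 41.3], gripper=[0.05, 0.05, 0.05, 0.05, 0.05, 0.05, 0.05, 0.05, 0.05, 0.05, 0.05])

```text
time_s: 2.18
eef_pos: [0.46, 0.0509, 0.3028]
ee_rot: [0.001, 1.0, 0.0, 0.0]
wrist_force: [0.2, 0.8, 0.4]
finger_gap: 0.0498
```

>>> servo_tool([
  [0.012, 0.03, 0],
  [0.025, 0.06, 0],
  [0.037, 0.09, 0],
  [0.05, 0.12, 0],
  [0.062, 0.15, 0],
  [0.075, 0.18, 0],
  [0.088, 0.21, 0],
  [0.1, 0.24, 0],
  [0.115, 0.27, 0],
  [0.13, 0.31, 0],
  [0.13, 0.31, 0],
  [0.13, 0.31, 0],
], yaw=[0, 0, 0, 0, 0, 0, 0, 0, 0, 0, 0, 0], gripper=[0.05, 0.05, 0.05, 0.05, 0.05, 0.05, 0.05, 0.05, 0.05, 0.05, 0.05, 0.05])

```text
time_s: 3.18
eef_pos: [0.5931, -0.2529, 0.3016]
ee_rot: [0.001, 1.0, 0.005, -0.001]
wrist_force: [-0.8, 0.2, -0.8]
finger_gap: 0.05
```

```bash
cat > w.py <<'E'
import sys;from station import r;from h import *
d=r.snapshot("wrist");n=sys.argv[1];np.savez(n+".npz",**d);cv2.imwrite(f"pics/{n}.png",d["pixels"][:,:,::-1])
print(np.round(d["K"],1).tolist(),"cam",np.round(-d["R"].T@d["t"],3),"fwd",np.round(d["R"][2],3))
E
python3 g.py .645,-.26,.2; python3 w.py w1
```

```text
t 3.1833 pos [ 0.5931 -0.2529  0.3016] phi 0.54 j7 0.59 F [-0.8  0.2 -0.8] gap 0.05
.645,-.26,.2 [0.0519 0.0076 0.1016]
[[371.6, 0.0, 325.5], [0.0, 371.6, 236.3], [0.0, 0.0, 1.0]] cam [ 0.594 -0.186  0.465] fwd [ 0.001 -0.245 -0.969]
```

View pics/w1.png

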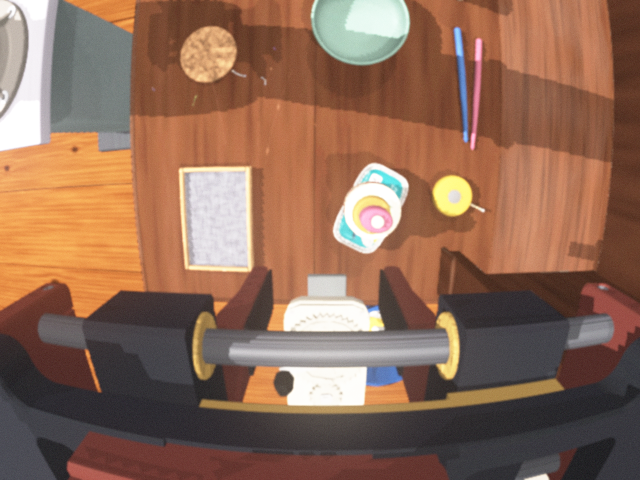

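The wrist view shows the pile at about (370,210), tray (215,218), coaster (208,54), bowl (360,22) and tape (453,195). The counter is upright. I'll measure with fisheye rays.

```bash
cat >> h.py <<'E'
def wray(d,uv):
    K=d["K"];q=np.array([(uv[0]-K[0,2])/K[0,0],(uv[1]-K[1,2])/K[1,1]]);th=np.linalg.norm(q)+1e-12
    v=np.r_[q/th*np.sin(th),np.cos(th)];return -d["R"].T@d["t"],d["R"].T@v
def wplane(d,uv,z):
    c,v=wray(d,uv);return (c+v*(z-c[2])/v[2])
def wworld(d,c,z): return np.array([wplane(d,p,z)[:2] for p in c.reshape(-1,2)],np.float32)
E
python3 - <<'E'
from h import *
d=dict(np.load("w1.npz"))
B=(325,155,420,262)
c=blob(d,(145,60,120),(179,255,255),B);print("pink px",cv2.minAreaRect(c),cv2.contourArea(c)); w=wworld(d,c,.09);print(cv2.minAreaRect(w))
h=cv2.convexHull(blob(d,(0,0,140),(179,255,255),B));m=cv2.minAreaRect(wworld(d,h,.026));print("tin hull",m)
print("knob",wplane(d,(377,221),.105).round(4))
c=blob(d,(8,50,130),(28,200,255),(170,155,260,280));print("tray",cv2.minAreaRect(wworld(d,c,.012)))
c=blob(d,(5,60,60),(25,220,255),(175,20,242,88));print("coaster",circ(wworld(d,c,.006)))
im=cv2.resize(d["pixels"][150:265,310:430],None,fx=5,fy=5,interpolation=3);cv2.imwrite("pics/w1c.png",im[:,:,::-1])
E
```

```text
pink px ((375.7500305175781, 218.75003051757812), (30.405588150024414, 25.45584487915039), 45.0) 494.0
((0.6459499001502991, -0.26140356063842773), (0.02648058533668518, 0.032398976385593414), 46.77619552612305)
tin hull ((0.6527245044708252, -0.2620961666107178), (0.11909709870815277, 0.13254192471504211), 0.5653417110443115)
knob [ 0.6451 -0.2605  0.105 ]
tray ((0.44613373279571533, -0.2811671197414398), (0.1692083477973938, 0.12828810513019562), 88.1181411743164)
coaster [array([ 0.441 , -0.0622]), np.float64(0.0687)]
```

View pics/w1c.png

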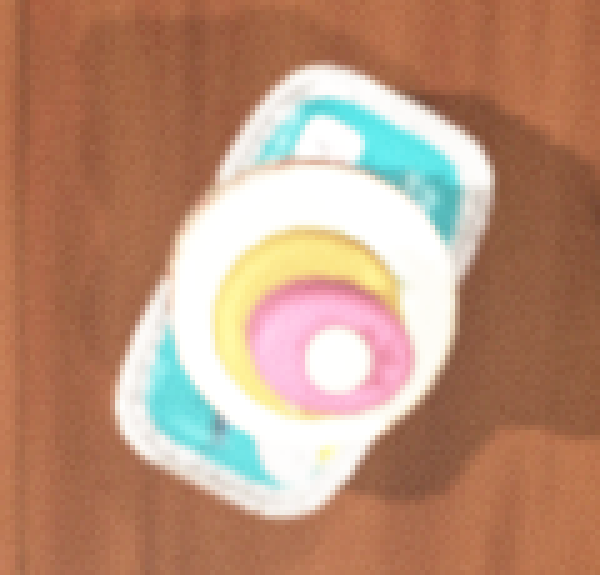

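The crop shows the counter's long axis roughly along +x, slightly toward −y. I'll turn the jaw to about −105° and put the wrist camera straight above the pile for a closer look.

>>> servo_tool([
  [0, 0, 0.01],
  [-0.005, -0.003, 0.02],
  [-0.01, -0.006, 0.03],
  [-0.013, -0.01, 0.04],
  [-0.013, -0.01, 0.05],
  [-0.013, -0.01, 0.06],
  [-0.013, -0.01, 0.07],
  [-0.013, -0.01, 0.08],
  [-0.013, -0.01, 0.09],
  [-0.013, -0.01, 0.1],
  [-0.013, -0.01, 0.1],
  [-0.013, -0.01, 0.1],
], yaw=[7, 14, 21, 28, 35, 42, 49, 56, 63, 70, 77, 84], gripper=[0.05, 0.05, 0.05, 0.05, 0.05, 0.05, 0.05, 0.05, 0.05, 0.05, 0.05, 0.05])

```text
time_s: 4.23
eef_pos: [0.5804, -0.2375, 0.2018]
ee_rot: [-0.001, 0.747, -0.665, -0.001]
wrist_force: [1.4, -0.0, -0.7]
finger_gap: 0.0498
```

>>> servo_tool([
  [0, 0, 0],
  [0, 0, 0],
  [0, 0, 0],
  [0, 0, 0],
  [0, 0, 0],
], yaw=[7, 14, 21, 21, 21], gripper=[0.05, 0.05, 0.05, 0.05, 0.05])

```text
time_s: 4.65
eef_pos: [0.5806, -0.2386, 0.2022]
ee_rot: [0.0, -0.616, 0.787, 0.001]
wrist_force: [1.0, 0.8, -0.5]
finger_gap: 0.0499
```

```bash
python3 g.py .645,-.26,.2; python3 w.py w2; python3 - <<'E'
import cv2
im=cv2.imread("pics/w2.png");cv2.imwrite("pics/w2c.png",im[100:400,120:520])
E
```

```text
t 4.65 pos [ 0.5806 -0.2386  0.2022] phi -103.9 j7 -0.91 F [ 1.   0.8 -0.5] gap 0.0499
.645,-.26,.2 [ 0.0053 -0.0677  0.0022]
[[371.6, 0.0, 325.5], [0.0, 371.6, 236.3], [0.0, 0.0, 1.0]] cam [ 0.646 -0.254  0.365] fwd [-0.237  0.059 -0.97 ]
```

View pics/w2.png

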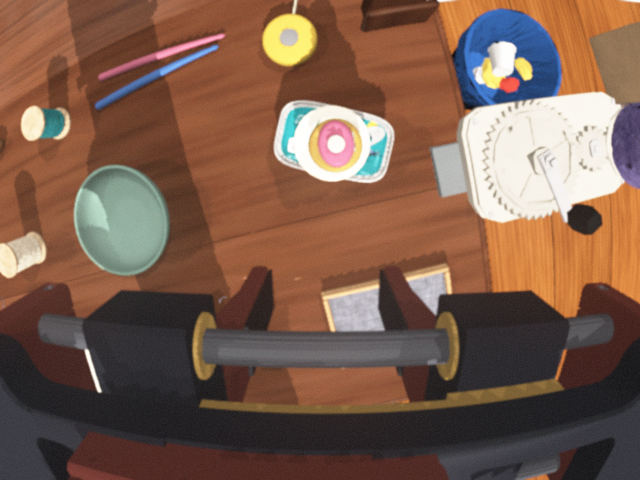

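The pile is seen straight from above: knob (337,144), tin about (334,141), bowl (122,220). Next step is to measure each layer.

```bash
python3 - <<'E'
from h import *
d=dict(np.load("w2.npz"))
B=(265,90,405,195)
c=blob(d,(145,50,110),(179,255,255),B);h=cv2.convexHull(c)
for z in(.085,.095):
    w=wworld(d,h,z);m=cv2.minAreaRect(w);e=cv2.fitEllipse(w);print("pink",z,m,e)
px=d["pixels"];hs=cv2.cvtColor(px,cv2.COLOR_RGB2HSV)
c=cv2.convexHull(blob(d,(12,90,120),(28,255,255),B));print("wax",circ(wworld(d,c,.076)))
# tin: corners from fit of non-wood region
m=((hs[:,:,1]<70)&(hs[:,:,2]>120)|((hs[:,:,0]>75)&(hs[:,:,0]<100)&(hs[:,:,1]>60)))
k=np.zeros(m.shape,np.uint8);k[98:187,270:400]=m[98:187,270:400]*255
k=cv2.morphologyEx(k,cv2.MORPH_OPEN,np.ones((3,3)))
cs,_=cv2.findContours(k,0,1);c=cv2.convexHull(max(cs,key=cv2.contourArea));w=wworld(d,c,.024);print("tin",cv2.minAreaRect(w))
c=cv2.convexHull(blob(d,(55,25,30),(85,255,255),(60,150,180,285)));print("bowl",circ(wworld(d,c,.04)))
crop=px[85:200,255:410].copy();k2=k[85:200,255:410]
o=np.hstack([cv2.resize(crop,None,fx=5,fy=5,interpolation=3)]);cv2.imwrite("pics/w2c.png",o[:,:,::-1])
E
```

```text
pink 0.085 ((0.6449981927871704, -0.26116716861724854), (0.026172880083322525, 0.03401052579283714), 76.4969711303711) ((0.6451390385627747, -0.2613380253314972), (0.026179419830441475, 0.034324854612350464), 81.40633392333984)
pink 0.095 ((0.6450339555740356, -0.2609080672264099), (0.02523946203291416, 0.03279762342572212), 76.49712371826172) ((0.6451698541641235, -0.26107287406921387), (0.025245752185583115, 0.03310072422027588), 81.40635681152344)
wax [array([ 0.6442, -0.2607]), np.float64(0.0207)]
tin ((0.6454905271530151, -0.2606654465198517), (0.10747993737459183, 0.07007573544979095), 63.6288948059082)
bowl [array([ 0.6313, -0.0362]), np.float64(0.0584)]
```

View pics/w2c.png

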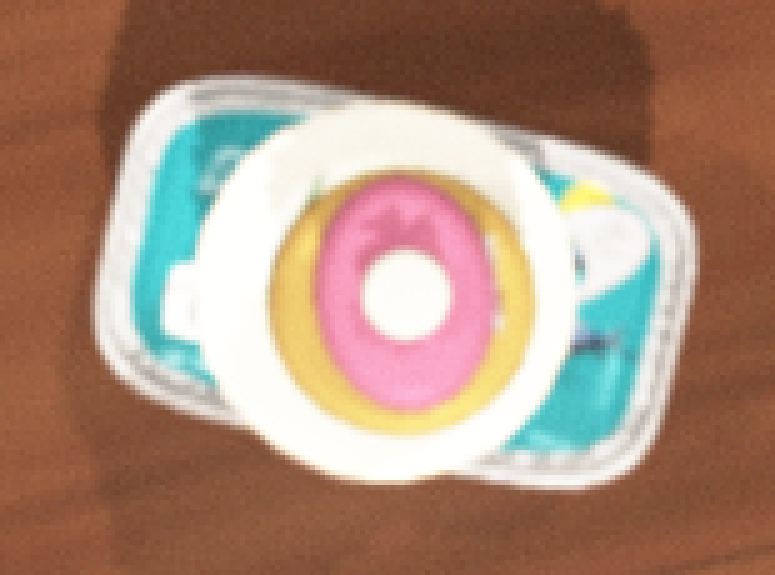

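>>> servo_tool([
  [0.002, -0.02, 0],
  [0.004, -0.045, 0.02],
  [0.006, -0.068, 0.04],
  [0.006, -0.068, 0.065],
  [0.006, -0.068, 0.065],
  [0.006, -0.068, 0.065],
], yaw=[0, 0, 0, 0, 0, 0], gripper=[0.055, 0.055, 0.055, 0.055, 0.055, 0.055])

```text
time_s: 5.2
eef_pos: [0.6438, -0.2625, 0.1368]
ee_rot: [-0.001, -0.615, 0.789, 0.001]
wrist_force: [0.3, -0.2, 0.1]
finger_gap: 0.0554
```

```bash
python3 g.py .645,-.261,.081
```

```text
t 5.2 pos [ 0.6438 -0.2625  0.1368] phi -104.13 j7 -0.91 F [ 0.3 -0.2  0.1] gap 0.0554
.645,-.261,.081 [-0.0017 -0.0008  0.0558]
```

>>> servo_tool([
  [-0.002, -0.001, 0.015],
  [-0.002, -0.001, 0.03],
  [-0.002, -0.001, 0.045],
  [-0.002, -0.001, 0.055],
  [-0.002, -0.001, 0.055],
  [-0.002, -0.001, 0.055],
  [-0.002, -0.001, 0.055],
  [-0.002, -0.001, 0.055],
  [-0.002, -0.001, 0.055],
  [-0.002, -0.001, 0.055],
  [-0.002, -0.001, 0.055],
], yaw=[0, 0, 0, 0, 0, 0, 0, 0, 0, 0, 0], gripper=[0.055, 0.055, 0.055, 0.055, 0.055, 0.01, 0.01, 0.01, 0.01, 0.01, 0.01])

```text
time_s: 6.12
eef_pos: [0.6465, -0.2618, 0.0832]
ee_rot: [0.0, -0.614, 0.789, -0.0]
wrist_force: [0.4, 0.6, 1.7]
finger_gap: 0.0253
```

```bash
python3 g.py .630,-.036,.16
```

```text
t 6.1167 pos [ 0.6465 -0.2618  0.0832] phi -104.24 j7 -0.88 F [0.4 0.6 1.7] gap 0.0253
.630,-.036,.16 [-0.2148  0.0715 -0.0768]
```

>>> servo_tool([
  [0, 0, -0.005],
  [0, 0, -0.015],
  [0, 0, -0.035],
  [0, 0, -0.06],
  [0, 0, -0.08],
  [-0.035, 0.012, -0.08],
  [-0.07, 0.024, -0.08],
  [-0.105, 0.036, -0.08],
  [-0.14, 0.048, -0.08],
  [-0.175, 0.06, -0.08],
  [-0.215, 0.0715, -0.08],
  [-0.215, 0.0715, -0.08],
], yaw=[0, 0, 0, 0, 0, 0, 0, 0, 0, 0, 0, 0], gripper=[0.01, 0.01, 0.01, 0.01, 0.01, 0.01, 0.01, 0.01, 0.01, 0.01, 0.01, 0.01])

```text
time_s: 7.12
eef_pos: [0.6309, -0.0246, 0.1621]
ee_rot: [0.001, -0.619, 0.785, 0.002]
wrist_force: [0.9, 1.2, -0.3]
finger_gap: 0.0253
```

```bash
python3 g.py .630,-.036,.025;python3 w.py w3
```

```text
t 7.1167 pos [ 0.6309 -0.0246  0.1621] phi -103.53 j7 -1.2 F [ 0.9  1.2 -0.3] gap 0.0253
.630,-.036,.025 [ 0.0113 -0.0018  0.1371]
[[371.6, 0.0, 325.5], [0.0, 371.6, 236.3], [0.0, 0.0, 1.0]] cam [ 0.696 -0.04   0.325] fwd [-0.238  0.062 -0.969]
```

View pics/w3.png

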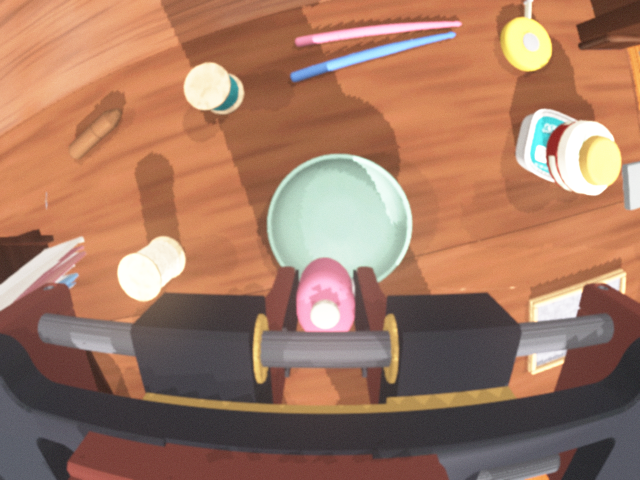

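The counter is held between the fingers at (325,300), with the bowl below it and the wax still on the pot at (600,158). Aligning, then lowering.

>>> servo_tool([
  [0, 0, 0.02],
  [0, 0, 0.05],
  [0, 0, 0.08],
  [0, 0, 0.08],
  [0, 0, 0.08],
], yaw=[0, 0, 0, 0, 0], gripper=[0.01, 0.01, 0.01, 0.01, 0.01])

```text
time_s: 7.58
eef_pos: [0.6291, -0.0368, 0.0827]
ee_rot: [-0.001, -0.613, 0.79, 0.0]
wrist_force: [-0.2, 0.4, 0.3]
finger_gap: 0.0252
```

```bash
python3 g.py .630,-.036,.025;python3 - <<'E'
from h import *
d=dict(np.load("w3.npz"))
c=cv2.convexHull(blob(d,(50,15,60),(90,255,255),(260,145,420,285)));print("bowl",circ(wworld(d,c,.04)))
c=cv2.convexHull(blob(d,(12,90,120),(28,255,255),(570,125,632,195)));print("wax",circ(wworld(d,c,.076)))
E
```

```text
t 7.5833 pos [ 0.6291 -0.0368  0.0827] phi -104.33 j7 -1.14 F [-0.2  0.4  0.3] gap 0.0252
.630,-.036,.025 [-0.001  -0.0007  0.0577]
bowl [array([ 0.6317, -0.0343]), np.float64(0.0572)]
wax [array([ 0.6474, -0.2528]), np.float64(0.0211)]
```

>>> servo_tool([
  [-0.002, -0.002, 0.02],
  [-0.002, -0.002, 0.04],
  [-0.002, -0.002, 0.055],
  [-0.002, -0.002, 0.061],
  [-0.002, -0.002, 0.061],
  [-0.002, -0.002, 0.061],
  [-0.002, -0.002, 0.061],
  [-0.002, -0.002, 0.061],
  [-0.002, -0.002, 0.061],
  [-0.002, -0.002, 0.061],
  [-0.002, -0.002, 0.061],
], yaw=[0, 0, 0, 0, 0, 0, 0, 0, 0, 0, 0], gripper=[0.01, 0.01, 0.01, 0.01, 0.01, 0.01, 0.04, 0.04, 0.04, 0.04, 0.04])

```text
time_s: 8.5
eef_pos: [0.6324, -0.0341, 0.0219]
ee_rot: [0.0, -0.614, 0.789, -0.0]
wrist_force: [0.3, -0.3, -0.8]
finger_gap: 0.04
```

>>> servo_tool([
  [0, 0, -0.02],
  [0, 0, -0.05],
  [0, 0, -0.09],
  [0, 0, -0.13],
  [0, 0, -0.15],
  [0, 0, -0.15],
], yaw=[0, 0, 0, 0, 0, 0], gripper=[0.04, 0.04, 0.04, 0.06, 0.06, 0.06])

```text
time_s: 9.0
eef_pos: [0.6348, -0.0353, 0.1769]
ee_rot: [0.003, -0.614, 0.789, -0.003]
wrist_force: [-0.1, 0.2, -0.2]
finger_gap: 0.0566
```

```bash
python3 g.py .58,-.243,.18
```

```text
t 9.0 pos [ 0.6348 -0.0353  0.1769] phi -104.26 j7 -1.21 F [-0.1  0.2 -0.2] gap 0.0566
.58,-.243,.18 [ 0.2148  0.0019 -0.0031]
```

>>> servo_tool([
  [0.036, 0, 0],
  [0.072, 0, 0],
  [0.108, 0, 0],
  [0.144, 0, 0],
  [0.18, 0, 0],
  [0.215, 0.002, 0],
  [0.215, 0.002, 0],
  [0.215, 0.002, 0],
  [0.215, 0.002, 0],
  [0.215, 0.002, 0],
], yaw=[0, 0, 0, 0, 0, 0, 0, 0, 0, 0], gripper=[0.065, 0.065, 0.065, 0.065, 0.065, 0.065, 0.065, 0.065, 0.065, 0.065])

```text
time_s: 9.83
eef_pos: [0.5781, -0.2402, 0.1709]
ee_rot: [0.0, -0.615, 0.789, 0.001]
wrist_force: [0.1, 0.3, 0.3]
finger_gap: 0.065
```

```bash
python3 g.py .644,-.261,.1 ;python3 w.py w4;python3 - <<'E'
from h import *
d=dict(np.load("w4.npz"));B=(255,80,415,205)
c=cv2.convexHull(blob(d,(12,90,120),(28,255,255),B));print("wax",cv2.minEnclosingCircle(c),circ(wworld(d,c,.076)))
c=blob(d,(145,50,110),(179,255,255),(60,130,180,285));print("counter in bowl",cv2.minAreaRect(wworld(d,c,.03)))
E
```

```text
t 9.8333 pos [ 0.5781 -0.2402  0.1709] phi -104.1 j7 -0.89 F [0.1 0.3 0.3] gap 0.065
.644,-.261,.1 [ 0.0042 -0.069   0.0709]
[[371.6, 0.0, 325.5], [0.0, 371.6, 236.3], [0.0, 0.0, 1.0]] cam [ 0.643 -0.256  0.334] fwd [-0.237  0.06  -0.97 ]
wax ((332.60577392578125, 141.8173065185547), 29.629486083984375) [array([ 0.6441, -0.2608]), np.float64(0.0205)]
counter in bowl ((0.6322136521339417, -0.03634257987141609), (0.03305116668343544, 0.03919793665409088), 6.94936466217041)
```

View pics/w4.png

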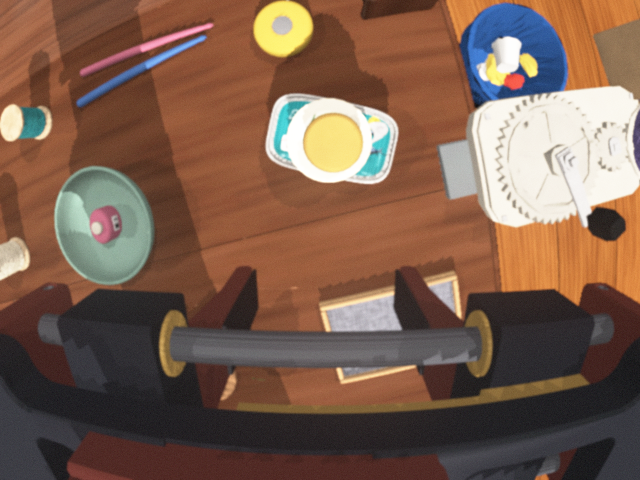

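The counter stands in the bowl at (104,224), about 1 mm from centre by measurement. The wax lies centred on the pot at (333,142).

>>> servo_tool([
  [0.001, -0.02, 0],
  [0.002, -0.045, 0.01],
  [0.004, -0.069, 0.04],
  [0.004, -0.069, 0.07],
  [0.004, -0.069, 0.07],
  [0.004, -0.069, 0.07],
  [0.004, -0.069, 0.07],
], yaw=[0, 0, 0, 0, 0, 0, 0], gripper=[0.065, 0.065, 0.065, 0.065, 0.065, 0.065, 0.065])

```text
time_s: 10.47
eef_pos: [0.6434, -0.2627, 0.103]
ee_rot: [-0.0, -0.614, 0.789, -0.0]
wrist_force: [0.5, -0.1, 0.4]
finger_gap: 0.0651
```

```bash
python3 g.py .644,-.261,.066
```

```text
t 10.4667 pos [ 0.6434 -0.2627  0.103 ] phi -104.22 j7 -0.89 F [ 0.5 -0.1  0.4] gap 0.0651
.644,-.261,.066 [-0.0018 -0.0002  0.037 ]
```

>>> servo_tool([
  [-0.002, 0, 0.015],
  [-0.002, 0, 0.028],
  [-0.002, 0, 0.034],
  [-0.002, 0, 0.038],
  [-0.002, 0, 0.038],
  [-0.002, 0, 0.038],
], yaw=[0, 0, 0, 0, 0, 0], gripper=[0.065, 0.065, 0.065, 0.065, 0.065, 0.065])

```text
time_s: 10.97
eef_pos: [0.6437, -0.2611, 0.0636]
ee_rot: [-0.0, -0.614, 0.789, 0.0]
wrist_force: [-0.8, -0.4, -0.4]
finger_gap: 0.0653
```

>>> servo_tool([
  [0, 0, 0],
  [0, 0, 0],
  [0, 0, 0],
  [0, 0, 0],
  [0, 0, 0],
  [0, 0, 0],
], yaw=[0, 0, 0, 0, 0, 0], gripper=[0.03, 0.03, 0.03, 0.03, 0.03, 0.03])

```text
time_s: 11.47
eef_pos: [0.644, -0.2612, 0.064]
ee_rot: [0.0, -0.614, 0.789, -0.0]
wrist_force: [-0.3, -0.5, 2.4]
finger_gap: 0.0432
```

```bash
python3 g.py .441,-.066,.12
```

```text
t 11.4667 pos [ 0.644  -0.2612  0.064 ] phi -104.24 j7 -0.87 F [-0.3 -0.5  2.4] gap 0.0432
.441,-.066,.12 [-0.1392  0.2447 -0.056 ]
```

>>> servo_tool([
  [0, 0, -0.005],
  [0, 0, -0.015],
  [0, 0, -0.03],
  [0, 0, -0.06],
  [-0.018, 0.032, -0.06],
  [-0.036, 0.064, -0.06],
  [-0.054, 0.096, -0.06],
  [-0.072, 0.128, -0.06],
  [-0.09, 0.16, -0.06],
  [-0.108, 0.192, -0.06],
  [-0.126, 0.224, -0.06],
  [-0.139, 0.245, -0.06],
], yaw=[0, 0, 0, 0, 0, 0, 0, 0, 0, 0, 0, 0], gripper=[0.03, 0.03, 0.03, 0.03, 0.03, 0.03, 0.03, 0.03, 0.03, 0.03, 0.03, 0.03])

```text
time_s: 12.47
eef_pos: [0.4379, -0.0641, 0.124]
ee_rot: [0.001, -0.614, 0.789, 0.002]
wrist_force: [-0.7, 0.4, -0.1]
finger_gap: 0.0427
```

>>> servo_tool([
  [0, 0, 0],
  [0, 0, 0],
  [0, 0, 0],
  [0, 0, 0],
], yaw=[0, 0, 0, 0], gripper=[0.03, 0.03, 0.03, 0.03])

```text
time_s: 12.8
eef_pos: [0.442, -0.067, 0.1244]
ee_rot: [0.001, -0.614, 0.79, -0.001]
wrist_force: [0.2, 0.1, -0.2]
finger_gap: 0.043
```

```bash
python3 g.py .441,-.066,.010;python3 w.py w5;python3 - <<'E'
from h import *
from station import r
d=dict(np.load("w5.npz"))
d2=r.snapshot("top");np.savez("top1.npz",**d2);cv2.imwrite("pics/top1.png",d2["pixels"][:,:,::-1])
E
```

```text
t 12.8 pos [ 0.442  -0.067   0.1244] phi -104.29 j7 -1.04 F [ 0.2  0.1 -0.2] gap 0.043
.441,-.066,.010 [-0.0007  0.0012  0.1144]
[[371.6, 0.0, 325.5], [0.0, 371.6, 236.3], [0.0, 0.0, 1.0]] cam [ 0.507 -0.083  0.288] fwd [-0.234  0.059 -0.97 ]
```

View pics/w5.png

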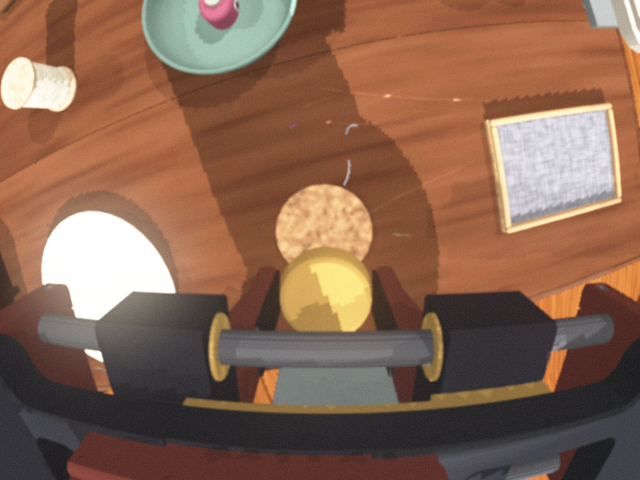

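The wax is held level at (326,292), and the coaster shows at (324,~229) with its widest span from 276 to 372. I'll cross-check the targets from this near view.

```bash
python3 - <<'E'
from h import *
d=dict(np.load("w5.npz"))
c=blob(d,(5,60,60),(25,190,255),(268,178,380,246));p=c.reshape(-1,2);w=wworld(d,c,.006)
sel=w[(p[:,1]<240)&(p[:,1]>180)]
A=np.c_[2*sel,np.ones(len(sel))];x=np.linalg.lstsq(A,(sel**2).sum(1),rcond=None)[0];print("coaster fit",x[:2],"r",np.sqrt(x[2]+x[:2]@x[:2]))
P=np.array([(489,120),(611,104),(621,198),(506,232)]);w=wworld(d,P,.012);print("tray corners",w.round(4).tolist(),w.mean(0))
print("wax",wplane(d,(326,291),.137-.0).round(4))
d=dict(np.load("top1.npz"))
print("saucer top",circ(world(d,cv2.convexHull(blob(d,(0,0,150),(179,60,255),(185,280,275,370))),.013)))
E
```

```text
coaster fit [ 0.45312985 -0.06691584] r 0.04455086915268646
tray corners [[0.49950000643730164, -0.21250000596046448], [0.4966999888420105, -0.3490000069141388], [0.4072999954223633, -0.3481999933719635], [0.40700000524520874, -0.21150000393390656]] [ 0.4526249  -0.28032285]
wax [ 0.4465 -0.0674  0.137 ]
saucer top [array([0.4371, 0.146 ]), np.float64(0.0785)]
```

```bash
python3 - <<'E'
from h import *
d=dict(np.load("w5.npz"))
for uv in((324,184),(276,229),(372,229)): print(wplane(d,uv,.006).round(4))
t=dict(np.load("top0.npz"))
hs=cv2.cvtColor(t["pixels"],cv2.COLOR_RGB2HSV)
for u in range(300,358,4): print(hs[322,u],end=" ")
for uv in((310,322.5),(346,322.5),(328,305),(328,340)): print(onplane(t,uv,.006).round(4))
E
```

```text
[ 0.4787 -0.0743  0.006 ]
[ 0.454  -0.0292  0.006 ]
[ 0.4355 -0.102   0.006 ]
[ 10 167  96] [ 11 165  96] [ 10 185  88] [ 15 139 215] [ 15 147 172] [ 15 139 191] [ 16 143 170] [ 15 139 173] [ 15 142 197] [ 16 144 196] [ 14 136 197] [ 16 142 190] [ 11 161  90] [ 12 180  92] [ 10 159  93] [ 0.4413 -0.0263  0.006 ]
[ 0.441  -0.1044  0.006 ]
[ 0.4791 -0.0656  0.006 ]
[ 0.4036 -0.0651  0.006 ]
```

>>> servo_tool([
  [-0.001, 0.001, 0.025],
  [-0.001, 0.001, 0.055],
  [-0.001, 0.001, 0.085],
  [-0.001, 0.001, 0.1],
  [-0.001, 0.001, 0.108],
  [-0.001, 0.001, 0.112],
  [-0.001, 0.001, 0.114],
  [-0.001, 0.001, 0.114],
  [-0.001, 0.001, 0.114],
], yaw=[0, 0, 0, 0, 0, 0, 0, 0, 0], gripper=[0.03, 0.03, 0.03, 0.03, 0.03, 0.03, 0.03, 0.03, 0.03])

```text
time_s: 13.65
eef_pos: [0.4405, -0.065, 0.0103]
ee_rot: [0.0, -0.614, 0.789, -0.0]
wrist_force: [0.1, -0.9, 0.6]
finger_gap: 0.0433
```

```bash
python3 g.py .4415,-.0655,.0085
```

```text
t 13.65 pos [ 0.4405 -0.065   0.0103] phi -104.25 j7 -0.84 F [ 0.1 -0.9  0.6] gap 0.0433
.4415,-.0655,.0085 [ 0.0003 -0.0011  0.0018]
```

>>> servo_tool([
  [0, -0.001, 0.0015],
  [0, -0.001, 0.0015],
  [0, -0.001, 0.0015],
  [0, -0.001, 0.0015],
  [0, -0.001, 0.0015],
  [0, -0.001, 0.0015],
], yaw=[0, 0, 0, 0, 0, 0], gripper=[0.03, 0.03, 0.06, 0.06, 0.06, 0.06])

```text
time_s: 14.15
eef_pos: [0.4408, -0.0649, 0.0082]
ee_rot: [0.0, -0.614, 0.789, -0.0]
wrist_force: [0.5, 0.8, 0.2]
finger_gap: 0.0597
```

>>> servo_tool([
  [0, 0, -0.015],
  [0, 0, -0.045],
  [0, 0, -0.085],
  [0, 0, -0.12],
  [0, 0, -0.16],
  [0, 0, -0.16],
  [0, 0, -0.16],
], yaw=[0, 0, 0, 0, 0, 0, 0], gripper=[0.06, 0.06, 0.0875, 0.0875, 0.0875, 0.0875, 0.0875])

```text
time_s: 14.73
eef_pos: [0.442, -0.0645, 0.1695]
ee_rot: [0.002, -0.615, 0.789, -0.001]
wrist_force: [0.4, 0.2, -0.3]
finger_gap: 0.0872
```

```bash
python3 g.py .578,-.245,.17;python3 w.py w6 >/dev/null; python3 - <<'E'
from h import *
d=dict(np.load("w6.npz"))
c=cv2.convexHull(blob(d,(20,90,120),(30,255,255),(230,180,420,330)));print("wax",cv2.minEnclosingCircle(c),circ(wworld(d,c,.020)))
E
```

```text
t 14.7333 pos [ 0.442  -0.0645  0.1695] phi -104.16 j7 -1.12 F [ 0.4  0.2 -0.3] gap 0.0872
.578,-.245,.17 [ 0.1417 -0.176  -0.0005]
wax ((337.8018798828125, 215.46226501464844), 7.632455348968506) [array([ 0.4461, -0.0746]), np.float64(0.0066)]
```

View pics/w6.png

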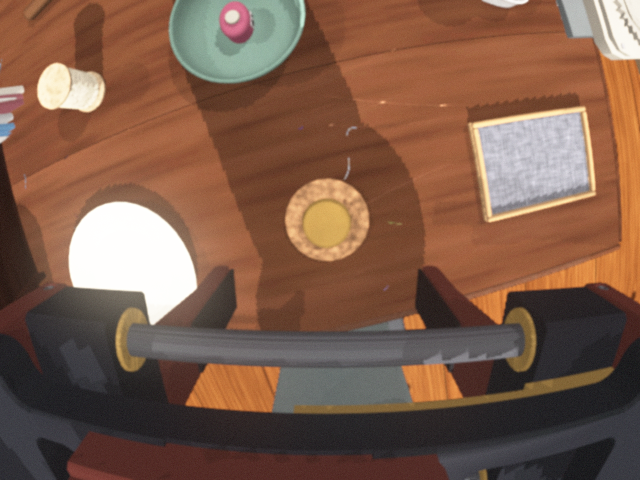

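The wax sits at (326,222) on the coaster, whose centre is (327,220), so it is well centred. Next is the pot.

>>> servo_tool([
  [0.02, -0.025, 0],
  [0.04, -0.05, 0],
  [0.06, -0.075, 0],
  [0.08, -0.1, 0],
  [0.1, -0.125, 0],
  [0.12, -0.15, 0],
  [0.142, -0.176, 0],
  [0.142, -0.176, 0],
  [0.142, -0.176, 0],
  [0.142, -0.176, 0],
  [0.142, -0.176, 0],
], yaw=[0, 0, 0, 0, 0, 0, 0, 0, 0, 0, 0], gripper=[0.0875, 0.0875, 0.0875, 0.0875, 0.0875, 0.0875, 0.0875, 0.0875, 0.0875, 0.0875, 0.0875])

```text
time_s: 15.7
eef_pos: [0.5754, -0.2445, 0.1669]
ee_rot: [-0.0, -0.614, 0.789, 0.001]
wrist_force: [-0.6, -0.3, -0.2]
finger_gap: 0.0873
```

```bash
python3 g.py .644,-.261,.1 ;python3 w.py w7 ;python3 - <<'E'
from h import *
d=dict(np.load("w7.npz"))
hs=cv2.cvtColor(d["pixels"],cv2.COLOR_RGB2HSV)
for t in (225,240):
  k=np.zeros(hs.shape[:2],np.uint8);k[80:210,250:420]=((hs[80:210,250:420,2]>t)&(hs[80:210,250:420,1]<60))*255
  k=cv2.morphologyEx(k,cv2.MORPH_OPEN,cv2.getStructuringElement(2,(25,25)))
  cs,_=cv2.findContours(k,0,1);c=max(cs,key=cv2.contourArea);print("pot",cv2.minEnclosingCircle(c),circ(wworld(d,c,.062)))
im=cv2.resize(d["pixels"][70:215,245:425],None,fx=4,fy=4,interpolation=3);cv2.imwrite("pics/w7c.png",im[:,:,::-1])
E
```

```text
t 15.7 pos [ 0.5754 -0.2445  0.1669] phi -104.22 j7 -0.9 F [-0.6 -0.3 -0.2] gap 0.0873
.644,-.261,.1 [-0.0009 -0.0705  0.0669]
[[371.6, 0.0, 325.5], [0.0, 371.6, 236.3], [0.0, 0.0, 1.0]] cam [ 0.641 -0.26   0.33 ] fwd [-0.238  0.062 -0.969]
pot ((320.6764831542969, 136.6331329345703), 45.127952575683594) [array([ 0.647, -0.258]), np.float64(0.0324)]
pot ((320.2907409667969, 136.21397399902344), 43.81946563720703) [array([ 0.6471, -0.2578]), np.float64(0.0315)]
```

View pics/w7c.png

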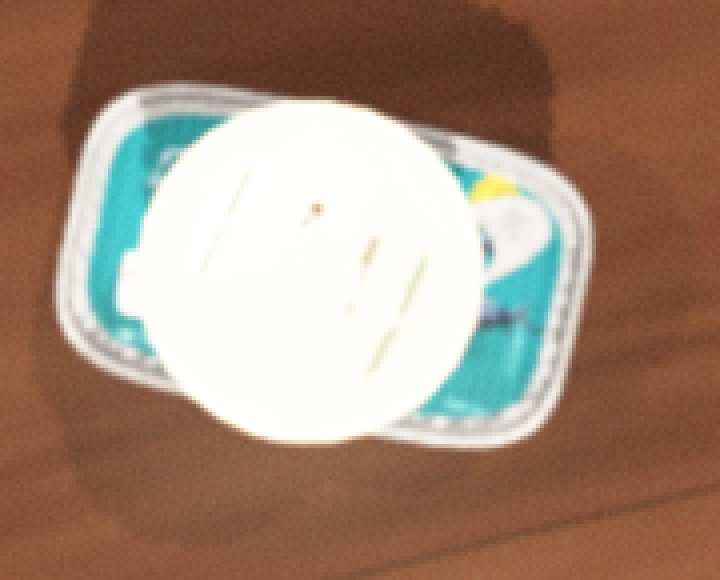

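The pot stands on the tin at px (323,137.5), radius 43, which is about (0.6466, −0.2598).

>>> servo_tool([
  [-0.001, -0.025, 0],
  [-0.002, -0.05, 0.01],
  [-0.003, -0.073, 0.04],
  [-0.003, -0.073, 0.075],
  [-0.003, -0.073, 0.08],
  [-0.003, -0.073, 0.08],
  [-0.003, -0.073, 0.08],
], yaw=[0, 0, 0, 0, 0, 0, 0], gripper=[0.0875, 0.0875, 0.0875, 0.0875, 0.0875, 0.0875, 0.0875])

```text
time_s: 16.33
eef_pos: [0.6475, -0.2608, 0.0893]
ee_rot: [-0.0, -0.614, 0.789, -0.0]
wrist_force: [-0.8, -0.8, 0.2]
finger_gap: 0.0876
```

```bash
python3 g.py .6466,-.2598,.037
```

```text
t 16.3333 pos [ 0.6475 -0.2608  0.0893] phi -104.25 j7 -0.9 F [-0.8 -0.8  0.2] gap 0.0876
.6466,-.2598,.037 [-0.0007  0.0011  0.0523]
```

>>> servo_tool([
  [-0.001, 0.001, 0.015],
  [-0.001, 0.001, 0.03],
  [-0.001, 0.001, 0.043],
  [-0.001, 0.001, 0.05],
  [-0.001, 0.001, 0.052],
  [-0.001, 0.001, 0.052],
  [-0.001, 0.001, 0.052],
  [-0.001, 0.001, 0.052],
  [-0.001, 0.001, 0.052],
  [-0.001, 0.001, 0.052],
  [-0.001, 0.001, 0.052],
  [-0.001, 0.001, 0.052],
], yaw=[0, 0, 0, 0, 0, 0, 0, 0, 0, 0, 0, 0], gripper=[0.0875, 0.0875, 0.0875, 0.0875, 0.0875, 0.0875, 0.045, 0.045, 0.045, 0.045, 0.045, 0.045])

```text
time_s: 17.33
eef_pos: [0.6475, -0.2599, 0.0366]
ee_rot: [0.0, -0.614, 0.789, -0.0]
wrist_force: [0.3, 0.4, 2.1]
finger_gap: 0.0622
```

>>> servo_tool([
  [0, 0, -0.004],
  [0, 0, -0.012],
  [0, 0, -0.025],
  [0, 0, -0.05],
  [0, 0, -0.08],
  [0, 0, -0.1],
  [0, 0, -0.1],
], yaw=[0, 0, 0, 0, 0, 0, 0], gripper=[0.045, 0.045, 0.045, 0.045, 0.045, 0.045, 0.045])

```text
time_s: 17.92
eef_pos: [0.6493, -0.2619, 0.1424]
ee_rot: [0.002, -0.614, 0.789, -0.004]
wrist_force: [-0.0, -0.9, -0.1]
finger_gap: 0.0625
```

```bash
python3 g.py .5,-.1,.14 .436,.146,.14
```

```text
t 17.9167 pos [ 0.6493 -0.2619  0.1424] phi -104.27 j7 -0.93 F [-0.  -0.9 -0.1] gap 0.0625
.5,-.1,.14 [-0.1201  0.1846  0.0024]
.436,.146,.14 [-0.3428  0.3072  0.0024]
```

>>> servo_tool([
  [-0.025, 0.022, 0],
  [-0.05, 0.045, 0],
  [-0.076, 0.068, 0],
  [-0.102, 0.091, 0],
  [-0.128, 0.114, 0],
  [-0.154, 0.138, 0],
  [-0.18, 0.161, 0],
  [-0.206, 0.184, 0],
  [-0.232, 0.207, 0],
  [-0.258, 0.23, 0],
  [-0.284, 0.254, 0],
  [-0.305, 0.273, 0],
], yaw=[0, 0, 0, 0, 0, 0, 0, 0, 0, 0, 0, 0], gripper=[0.045, 0.045, 0.045, 0.045, 0.045, 0.045, 0.045, 0.045, 0.045, 0.045, 0.045, 0.045])

```text
time_s: 18.92
eef_pos: [0.4559, 0.1052, 0.1361]
ee_rot: [-0.0, -0.614, 0.789, 0.001]
wrist_force: [0.4, 0.5, -0.2]
finger_gap: 0.0622
```

>>> servo_tool([
  [-0.02, 0.018, 0],
  [-0.036, 0.033, 0.02],
  [-0.036, 0.033, 0.04],
  [-0.036, 0.033, 0.04],
  [-0.036, 0.033, 0.04],
  [-0.036, 0.033, 0.04],
], yaw=[0, 0, 0, 0, 0, 0], gripper=[0.045, 0.045, 0.045, 0.045, 0.045, 0.045])

```text
time_s: 19.42
eef_pos: [0.4352, 0.1452, 0.0971]
ee_rot: [0.0, -0.613, 0.79, -0.0]
wrist_force: [0.4, 0.4, -0.5]
finger_gap: 0.0624
```

```bash
python3 g.py .436,.146,.0145;python3 w.py w8 >/dev/null; python3 - <<'E'
from h import *
d=dict(np.load("w8.npz"))
P=blob(d,(0,0,190),(179,60,255),(130,20,520,240)).reshape(-1,2);P=P[(P[:,1]<225)]
w=wworld(d,P,.013)
from scipy.optimize import least_squares
f=least_squares(lambda x:np.hypot(*(w-x).T)-.078,[.436,.146],loss="soft_l1",f_scale=.002);print("saucer",f.x,np.abs(f.fun).mean(),len(w))
E
```

```text
t 19.4167 pos [0.4352 0.1452 0.0971] phi -104.34 j7 -1.44 F [ 0.4  0.4 -0.5] gap 0.0624
.436,.146,.0145 [-0.001  -0.0006  0.0826]
saucer [0.43651624 0.14663564] 0.0002412785024457965 288
```

View pics/w8.png

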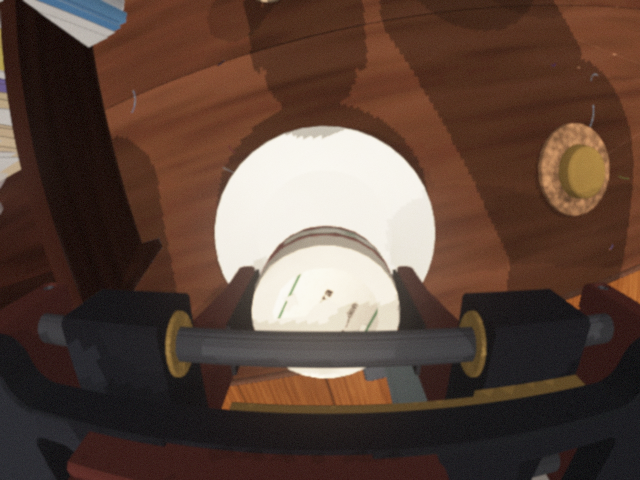

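The saucer fits at (0.4365, 0.1466) with a 0.2 mm residual. The pot is held upright over it at (326,300).

>>> servo_tool([
  [-0.002, -0.002, 0.025],
  [-0.002, -0.002, 0.05],
  [-0.002, -0.002, 0.068],
  [-0.002, -0.002, 0.076],
  [-0.002, -0.002, 0.08],
  [-0.002, -0.002, 0.08],
  [-0.002, -0.002, 0.08],
], yaw=[0, 0, 0, 0, 0, 0, 0], gripper=[0.045, 0.045, 0.045, 0.045, 0.045, 0.045, 0.045])

```text
time_s: 20.05
eef_pos: [0.4377, 0.1473, 0.017]
ee_rot: [0.001, -0.614, 0.79, -0.0]
wrist_force: [0.0, -0.2, -0.2]
finger_gap: 0.0622
```

```bash
python3 g.py .4372,.1466,.014
```

```text
t 20.05 pos [0.4377 0.1473 0.017 ] phi -104.28 j7 -1.31 F [ 0.  -0.2 -0.2] gap 0.0622
.4372,.1466,.014 [0.0008 0.0003 0.003 ]
```

>>> servo_tool([
  [0.001, 0, 0.0015],
  [0.001, 0, 0.003],
  [0.001, 0, 0.003],
  [0.001, 0, 0.003],
  [0.001, 0, 0.003],
  [0.001, 0, 0.003],
  [0.001, 0, 0.003],
], yaw=[0, 0, 0, 0, 0, 0, 0], gripper=[0.045, 0.045, 0.045, 0.075, 0.075, 0.075, 0.075])

```text
time_s: 20.63
eef_pos: [0.4367, 0.1466, 0.0132]
ee_rot: [0.0, -0.614, 0.789, 0.0]
wrist_force: [0.7, 0.2, 0.8]
finger_gap: 0.0751
```

>>> servo_tool([
  [0, 0, -0.015],
  [0, 0, -0.04],
  [0, 0, -0.08],
  [0, 0, -0.12],
  [0, 0, -0.16],
  [0, 0, -0.16],
], yaw=[0, 0, 0, 0, 0, 0], gripper=[0.075, 0.075, 0.0875, 0.0875, 0.0875, 0.0875])

```text
time_s: 21.13
eef_pos: [0.4401, 0.1469, 0.1786]
ee_rot: [0.004, -0.614, 0.789, -0.001]
wrist_force: [1.4, 0.8, -0.3]
finger_gap: 0.0873
```

```bash
python3 g.py .58,-.20,.18; python3 w.py w9
```

```text
t 21.1333 pos [0.4401 0.1469 0.1786] phi -104.25 j7 -1.56 F [ 1.4  0.8 -0.3] gap 0.0873
.58,-.20,.18 [ 0.3018 -0.221  -0.0014]
[[371.6, 0.0, 325.5], [0.0, 371.6, 236.3], [0.0, 0.0, 1.0]] cam [0.504 0.131 0.342] fwd [-0.229  0.063 -0.971]
```

View pics/w9.png

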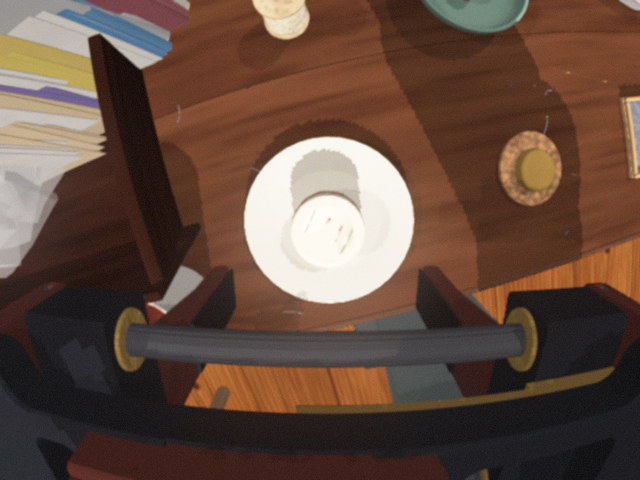

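The pot stands at (327,231) on the saucer's flat centre (329,~224 before parallax). Now to look at the tin.

>>> servo_tool([
  [0.03, -0.02, 0],
  [0.06, -0.04, 0],
  [0.09, -0.06, 0],
  [0.12, -0.08, 0],
  [0.15, -0.1, 0],
  [0.18, -0.12, 0],
  [0.21, -0.14, 0],
  [0.24, -0.16, 0],
  [0.27, -0.18, 0],
  [0.3, -0.2, 0],
  [0.33, -0.22, 0],
  [0.344, -0.229, 0],
], yaw=[0, 0, 0, 0, 0, 0, 0, 0, 0, 0, 0, 0], gripper=[0.0875, 0.0875, 0.0875, 0.0875, 0.0875, 0.0875, 0.0875, 0.0875, 0.0875, 0.0875, 0.0875, 0.0875])

```text
time_s: 22.18
eef_pos: [0.5735, -0.2477, 0.1719]
ee_rot: [-0.001, -0.612, 0.79, -0.0]
wrist_force: [-0.3, 0.1, 0.5]
finger_gap: 0.0871
```

>>> servo_tool([
  [0, 0, 0],
  [0, 0, 0],
  [0, 0, 0],
  [0, 0, 0],
], yaw=[0, 0, 0, 0], gripper=[0.0875, 0.0875, 0.0875, 0.0875])

```text
time_s: 22.52
eef_pos: [0.5738, -0.2413, 0.1723]
ee_rot: [0.0, -0.615, 0.789, 0.001]
wrist_force: [-0.6, -0.0, 0.4]
finger_gap: 0.0876
```

```bash
python3 w.py w10 ;python3 - <<'E'
from h import *
d=dict(np.load("w10.npz"))
hs=cv2.cvtColor(d["pixels"],cv2.COLOR_RGB2HSV)
y0,y1,x0,x1=60,225,230,440
m=((hs[:,:,1]<70)&(hs[:,:,2]>130)|((hs[:,:,0]>75)&(hs[:,:,0]<100)&(hs[:,:,1]>60)))
k=np.zeros(m.shape,np.uint8);k[y0:y1,x0:x1]=m[y0:y1,x0:x1]*255
k=cv2.morphologyEx(k,cv2.MORPH_OPEN,np.ones((3,3)))
cs,_=cv2.findContours(k,0,1);c=cv2.convexHull(max(cs,key=cv2.contourArea));
print(cv2.boundingRect(c));w=wworld(d,c,.025);print("tin",cv2.minAreaRect(w))
c=blob(d,(78,90,60),(100,255,255),(x0,y0,x1,y1));print("lid",cv2.minAreaRect(wworld(d,cv2.convexHull(c),.028)))
E
python3 g.py .6455,-.2607,.06
```

```text
[[371.6, 0.0, 325.5], [0.0, 371.6, 236.3], [0.0, 0.0, 1.0]] cam [ 0.639 -0.257  0.335] fwd [-0.238  0.061 -0.969]
(263, 89, 133, 90)
tin ((0.6476910710334778, -0.2616899609565735), (0.10714844614267349, 0.06529513001441956), 64.1426773071289)
lid ((0.6473803520202637, -0.2615615725517273), (0.09249291568994522, 0.051038503646850586), 63.5970573425293)
t 22.5667 pos [ 0.574  -0.2413  0.1725] phi -104.12 j7 -0.93 F [-0.5 -1.3  0.2] gap 0.0876
.6455,-.2607,.06 [ 0.0014 -0.0741  0.1125]
```

>>> servo_tool([
  [0, -0.01, 0],
  [0, -0.02, 0],
  [0, -0.03, 0],
  [0.001, -0.04, 0],
  [0.001, -0.05, 0.01],
  [0.001, -0.06, 0.02],
  [0.002, -0.07, 0.04],
  [0.002, -0.076, 0.06],
  [0.002, -0.076, 0.08],
  [0.002, -0.076, 0.09],
  [0.002, -0.076, 0.09],
  [0.002, -0.076, 0.09],
], yaw=[-7, -14, -21, -28, -35, -42, -49, -56, -63, -70, -77, -78], gripper=[0.0875, 0.0875, 0.0875, 0.0875, 0.0875, 0.0875, 0.0875, 0.0875, 0.0875, 0.0875, 0.0875, 0.0875])

```text
time_s: 23.57
eef_pos: [0.6468, -0.2622, 0.0823]
ee_rot: [-0.0, 0.975, -0.224, -0.001]
wrist_force: [-0.8, 0.3, 0.0]
finger_gap: 0.0876
```

>>> servo_tool([
  [0, 0, 0],
  [0, 0, 0],
  [0, 0, 0],
], yaw=[0, 0, 0], gripper=[0.0875, 0.0875, 0.0875])

```text
time_s: 23.82
eef_pos: [0.6476, -0.2635, 0.0837]
ee_rot: [0.0, 0.974, -0.228, 0.0]
wrist_force: [-0.2, -0.9, 0.1]
finger_gap: 0.0872
```

```bash
python3 g.py .6475,-.2616,.013; python3 w.py w11; python3 - <<'E'
from h import *
d=dict(np.load("w11.npz"))
c=blob(d,(78,90,60),(100,255,255),(180,100,480,330));print("lid",cv2.boundingRect(c),cv2.minAreaRect(wworld(d,cv2.convexHull(c),.028)))
E
```

```text
t 23.8167 pos [ 0.6476 -0.2635  0.0837] phi -26.34 j7 0.23 F [-0.2 -0.9  0.1] gap 0.0872
.6475,-.2616,.013 [-0.0009 -0.0017  0.0707]
[[371.6, 0.0, 325.5], [0.0, 371.6, 236.3], [0.0, 0.0, 1.0]] cam [ 0.678 -0.203  0.247] fwd [-0.107 -0.219 -0.97 ]
lid (282, 177, 83, 143) ((0.6479231715202332, -0.26102155447006226), (0.09191267937421799, 0.050325602293014526), 63.680259704589844)
```

View pics/w11.png

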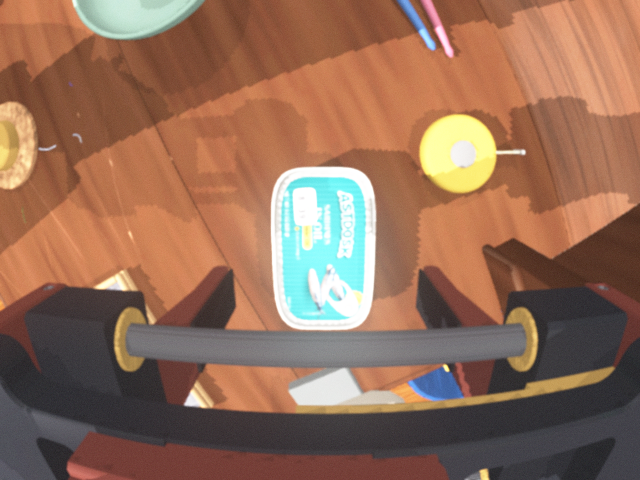

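The tin lies square between the open fingers, centre at about (0.6478, −0.2612), with the jaw angle matching at −26.3°. Descend and grip.

>>> servo_tool([
  [-0.001, -0.002, 0.02],
  [-0.001, -0.002, 0.04],
  [-0.001, -0.002, 0.058],
  [-0.001, -0.002, 0.067],
  [-0.001, -0.002, 0.07],
  [-0.001, -0.002, 0.07],
  [-0.001, -0.002, 0.07],
  [-0.001, -0.002, 0.07],
  [-0.001, -0.002, 0.07],
  [-0.001, -0.002, 0.07],
  [-0.001, -0.002, 0.07],
  [-0.001, -0.002, 0.07],
], yaw=[0, 0, 0, 0, 0, 0, 0, 0, 0, 0, 0, 0], gripper=[0.0875, 0.0875, 0.0875, 0.0875, 0.0875, 0.0875, 0.045, 0.045, 0.045, 0.045, 0.045, 0.045])

```text
time_s: 24.87
eef_pos: [0.6475, -0.2617, 0.0138]
ee_rot: [-0.0, 0.974, -0.227, 0.0]
wrist_force: [-0.1, 1.3, 3.5]
finger_gap: 0.0595
```

>>> servo_tool([
  [0, 0, -0.004],
  [0, 0, -0.012],
  [0, 0, -0.025],
  [0, 0, -0.045],
  [0, 0, -0.06],
  [0, 0, -0.06],
], yaw=[0, 0, 0, 0, 0, 0], gripper=[0.045, 0.045, 0.045, 0.045, 0.045, 0.045])

```text
time_s: 25.37
eef_pos: [0.6494, -0.2631, 0.0777]
ee_rot: [0.0, 0.974, -0.227, 0.003]
wrist_force: [1.2, -1.1, -0.6]
finger_gap: 0.0594
```

```bash
python3 g.py .452,-.2805,.075; python3 - <<'E'
from h import *
t=dict(np.load("top0.npz"))
c=blob(t,(8,60,150),(28,200,255),(390,290,466,347));print(cv2.minAreaRect(world(t,c,.012)))
E
```

```text
t 25.3667 pos [ 0.6494 -0.2631  0.0777] phi -26.26 j7 0.23 F [ 1.2 -1.1 -0.6] gap 0.0594
.452,-.2805,.075 [-0.1693  0.103   0.0027]
((0.45128464698791504, -0.280689537525177), (0.13631321489810944, 0.09505069255828857), 88.77960968017578)
```

>>> servo_tool([
  [-0.02, 0.012, 0],
  [-0.04, 0.024, 0],
  [-0.06, 0.036, 0],
  [-0.08, 0.049, 0],
  [-0.1, 0.061, 0],
  [-0.12, 0.073, 0],
  [-0.145, 0.088, 0],
  [-0.169, 0.103, 0],
  [-0.169, 0.103, 0],
  [-0.169, 0.103, 0],
  [-0.169, 0.103, 0],
  [-0.169, 0.103, 0],
], yaw=[-3, -6, -9, -12, -15, -18, -21, -25, -25, -25, -25, -25], gripper=[0.045, 0.045, 0.045, 0.045, 0.045, 0.045, 0.045, 0.045, 0.045, 0.045, 0.045, 0.045])

```text
time_s: 26.37
eef_pos: [0.4514, -0.2791, 0.0733]
ee_rot: [0.0, 1.0, -0.01, 0.001]
wrist_force: [0.4, 0.1, -1.6]
finger_gap: 0.0594
```

```bash
python3 g.py .452,-.2803,.019; python3 - <<'E'
from station import r
import cv2,numpy as np
a=r.snapshot("wrist");b=r.snapshot("scene");np.savez("w12.npz",**a)
print(a["t"].shape)
o=np.hstack([cv2.resize(a["pixels"],(400,300)),b["pixels"][230:460,270:500][:230].repeat(1,0)[:230] if 0 else cv2.resize(b["pixels"][230:480,240:500],(312,300))]);cv2.imwrite("pics/p12.png",o[:,:,::-1])
E
```

```text
t 26.3667 pos [ 0.4514 -0.2791  0.0733] phi -1.2 j7 0.76 F [ 0.4  0.1 -1.6] gap 0.0594
.452,-.2803,.019 [0.0006 0.0012 0.0543]
(3,)
```

View pics/p12.png

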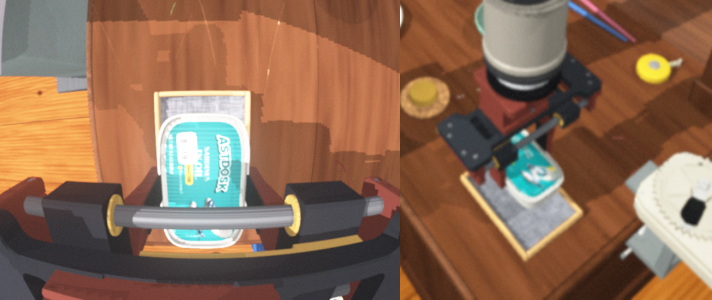

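The tin is level and square above the tray. Lowering it now.

>>> servo_tool([
  [0.001, 0.001, 0.018],
  [0.001, 0.001, 0.036],
  [0.001, 0.001, 0.046],
  [0.001, 0.001, 0.05],
  [0.001, 0.001, 0.052],
  [0.001, 0.001, 0.052],
  [0.001, 0.001, 0.052],
], yaw=[0, 0, 0, 0, 0, 0, 0], gripper=[0.045, 0.045, 0.045, 0.045, 0.045, 0.045, 0.045])

```text
time_s: 27.05
eef_pos: [0.4514, -0.2806, 0.0216]
ee_rot: [0.0, 1.0, -0.011, 0.0]
wrist_force: [0.1, -0.3, -1.9]
finger_gap: 0.0597
```

```bash
python3 g.py .452,-.2803,.019
```

```text
t 27.05 pos [ 0.4514 -0.2806  0.0216] phi -1.25 j7 0.82 F [ 0.1 -0.3 -1.9] gap 0.0597
.452,-.2803,.019 [ 0.0006 -0.0003  0.0026]
```

>>> servo_tool([
  [0.0005, 0, 0.0015],
  [0.0005, 0, 0.0025],
  [0.0005, 0, 0.0025],
  [0.0005, 0, 0.0025],
  [0.0005, 0, 0.0025],
  [0.0005, 0, 0.0025],
  [0.0005, 0, 0.0025],
], yaw=[0, 0, 0, 0, 0, 0, 0], gripper=[0.045, 0.045, 0.045, 0.0875, 0.0875, 0.0875, 0.0875])

```text
time_s: 27.63
eef_pos: [0.4517, -0.2804, 0.0188]
ee_rot: [0.0, 1.0, -0.011, 0.0]
wrist_force: [-0.7, 0.7, 0.6]
finger_gap: 0.0829
```

>>> servo_tool([
  [0, 0, -0.01],
  [0, 0, -0.03],
  [0, 0, -0.06],
  [0, 0, -0.1],
  [0, 0, -0.14],
  [0, 0, -0.18],
  [0, 0, -0.18],
  [0, 0, -0.18],
  [0, 0, -0.18],
  [0, 0, -0.18],
], yaw=[0, 0, 0, 0, 0, 0, 0, 0, 0, 0], gripper=[0.0875, 0.0875, 0.0875, 0.0875, 0.0875, 0.0875, 0.0875, 0.0875, 0.0875, 0.0875])

```text
time_s: 28.47
eef_pos: [0.4507, -0.2797, 0.1977]
ee_rot: [-0.0, 1.0, -0.011, -0.001]
wrist_force: [0.3, -0.2, -0.3]
finger_gap: 0.0876
```

```bash
python3 g.py; python3 w.py w13; python3 - <<'E'
from h import *
from station import r
d=dict(np.load("w13.npz"))
c=blob(d,(78,90,60),(100,255,255),(200,100,460,330));print("tin lid",cv2.minAreaRect(wworld(d,cv2.convexHull(c),.033)))
c=cv2.convexHull(blob(d,(8,50,130),(28,200,255),(200,100,460,330)));print("tray",cv2.minAreaRect(wworld(d,c,.012)))
t=r.snapshot("top");np.savez("top2.npz",**t)
b=blob(t,(20,120,60),(32,255,255),(300,295,356,350));print("wax",circ(world(t,b,.02)),cv2.contourArea(b))
t0=dict(np.load("top0.npz"))
for n,bx in dict(cream=(215,190,255,262),teal=(262,155,300,195)).items():
    a=t["pixels"][bx[1]:bx[3],bx[0]:bx[2]].astype(int);z=t0["pixels"][bx[1]:bx[3],bx[0]:bx[2]].astype(int);print(n,"mean diff",np.abs(a-z).mean())
c=blob(t,(145,50,90),(179,255,255),(285,205,345,265));print("counter",circ(world(t,c,.03)))
E
```

```text
t 28.4667 pos [ 0.4507 -0.2797  0.1977] phi -1.24 j7 0.64 F [ 0.3 -0.2 -0.3] gap 0.0876
[[371.6, 0.0, 325.5], [0.0, 371.6, 236.3], [0.0, 0.0, 1.0]] cam [ 0.453 -0.213  0.361] fwd [-0.007 -0.243 -0.97 ]
tin lid ((0.45254793763160706, -0.280234158039093), (0.09085176885128021, 0.050111640244722366), 88.31983947753906)
tray ((0.45535188913345337, -0.2845037877559662), (0.23879696428775787, 0.2712918519973755), 88.9515380859375)
wax [array([ 0.4406, -0.0637]), np.float64(0.0209)] 266.0
cream mean diff 2.9761574074074075
teal mean diff 24.200657894736842
counter [array([ 0.6299, -0.0343]), np.float64(0.0181)]
```

```bash
python3 - <<'E'
from h import *
for n in("top0","top1","top2"):
    t=dict(np.load(n+".npz"));p=t["pixels"][155:195,262:300]
    c=blob(t,(75,50,20),(100,255,255),(262,155,300,198));print(n,"teal",cv2.boundingRect(c),cv2.contourArea(c),"mean",p.mean((0,1)).round(0),p[10:14,16:19].reshape(-1,3).mean(0).round())
t0,t2=[dict(np.load(n+".npz"))["pixels"].astype(float).mean(2) for n in("top0","top2")]
print(np.mean(np.abs(t2-t0),where=True), (t2[120:190:10,240:320:10]-t0[120:190:10,240:320:10]).round().astype(int))
E
```

```text
top0 teal (276, 178, 13, 7) 20.5 mean [103.  69.  46.] [177. 149. 112.]
top1 teal (276, 178, 13, 7) 21.5 mean [110.  73.  48.] [173. 146. 108.]
top2 teal (276, 178, 13, 7) 20.5 mean [133.  93.  62.] [225. 201. 155.]
7.262887369791667 [[-5  2 12 17 16 34 34  7]
 [-1  2 30 35 34 25 31  0]
 [ 3  0 13 28 25 24 30 20]
 [ 3 -2  1 27 -7  5 35 26]
 [-5  6 -2 28  2 -5 31 24]
 [ 4  1 -2 23 53 -1 26 18]
 [-3  2  1 10 53 43 16 53]]
```

The teal spool hasn't moved: its pixel box is identical in all three top views. The difference was only the arm's shadow. Handing in.

```bash
python3 -c "
from station import r
print(r.hand_in())"
```

```text
the job is handed in; nothing more can be done
None
```

I took the pile apart from the top down, set each thing on its place, and handed in at about 28.5 s of the 128 s. The hand-in gives no verdict; these are my last checks:

| Thing | Place | Distance off centre | How it was checked |
|---|---|---|---|
| Row counter | Green bowl | about 2 mm | Last top view; seen standing upright after release |
| Beeswax cake | Cork coaster | about 2 mm | Last top view; seen flat on the coaster after release |
| Cream pot | White saucer | about 1 mm | Gripper pose at release and one look after it; not measured again at the end |
| Needle tin | Wooden tray | about 1 mm, square to the tray | Last wrist view against the tray position measured earlier |

The gripper is open and clear, about 0.2 m above the worktop, and the wrist force is near zero.

- **Spools:** Both are where they started. The teal one first showed a large image difference, but its pixel box was identical in all the top views and the brightness change around it was the arm's moving shadow. I checked the off-white one only by a small image difference.
- **Checks that disagreed:** A few colour-mask fits came out wrong: the coaster's radius, the tray's outline in two views, and one wax blob. I used edge points, the tray corners or the top camera for those instead, and these agreed with each other to about 2 mm.

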